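# Point out the things for honey tea

### The arm

A 6-joint arm with a two-finger parallel gripper is mounted at the origin on the work surface. World frame = base frame: x ahead of the robot, y to its left, z up, the work surface at z = 0. Lengths are in m, angles in rad, forces in N, time in s.
With the tool pointing down it reaches from about 0.425 to 0.95 m from the base axis. Payload 14.7 kg.
Tool frame: the origin (TCP) lies between the finger pads, 19 mm behind the fingertips; this is the grasp point; z points along the fingers, y is the line along which they close (so a half turn about z gives the same grasp; the last joint's range is limited). The gripper opens to 85 mm and grips with 20 to 120 N. Pads are 22 mm wide; open, the fingers measure 114 mm over their backs; the gripper's body (76 mm by 85 mm) begins 54 mm behind the grasp point. The pads swing forward as they close: fully open they stand 13 mm farther back than shut.
Start: joints at [-1.282, 0.48, 1.596, -0, 1.065, -0.047], TCP at [0.214, -0.614, 0.25] pointing down, gripper open.
Joint ranges: [-2.75, 2.75], [-0.82, 2.05], [0.23, 2.67], [-1.56, 4.7], [0.09, 2.69], [-2.92, 2.92]. Speed limits (rad/s): [1.89, 1.89, 2.39, 3.01, 3.01, 3.01].

### API

Orientations are given as [roll, pitch, yaw] about the fixed x, y, z axes, in that order (R = Rz(yaw) Ry(pitch) Rx(roll)).
In Python, from cell import bot, viewer gives the robot as it stands.
- The arm moves only by the tool carry_out, never from a script. Its argument "motion" is text: rows parted by semicolons, each of 7 numbers parted by spaces: the shift along the world's x, y, z each as a share of 0.75 m, from -1 to 1, then the turn, a rotation vector about the world's x, y, z each as a share of 45 degrees, from -1 to 1, then the opening, from 0 (shut) to 1 (fully open). In form: tx ty tz wx wy wz gripper; .... A call has 1 to 8 rows; each row is the pose to reach, as a shift and turn from the pose commanded when the call began; what a row does not reach only later rows make up. A row lasts 1/12 s, in which the tool goes at most 41.7 mm and 7.16 degrees, less where a joint would pass 70% of its speed; a pose out of reach is approached as far as the arm can. A call with a number of a shift or a turn outside -1 to 1 is refused whole. A call with a gripper value outside its range is refused whole. The fingers move at their own pace and stop on an object; "force" is the grip in N (left out, the last holds). Time passes only in rows, so rows that repeat a pose let the fingers close. It gives the time, the measured TCP pose, the force, the opening and the grip force at its end, in the units of the state.
- bot.read_state(): the state, without advancing time (a new reading comes with each control period).
- viewer.grab_frame(name): name is "scene" or "side" or "wrist"; returns a dict with "image" (384x512x3 uint8, red, green, blue), "camera_matrix" (3x3 intrinsics, pixels), "camera_from_world" (4x4, takes a point from world to camera coordinates). Camera axes: x right, y down, z forward; pixel columns grow to the right and rows downward; lengths in m; the calibration is good to about 2 mm. A picture is of the moment at which its call begins. There is no depth.
- bot.finish_job(): hands the job in; it is judged then, once.
The state is a dict: "t": time; "joint_pos": joint angles; "joint_vel": joint speeds; "effort": joint torques, N m; "eef_pos": TCP position; "ee_rot": TCP orientation; "force": force on the tool from outside, world axes, zero at the start; "ft_torque": the same for the moment, N m; "width": finger opening in m; "grip_force": force on a finger pad.
Only numpy, scipy, OpenCV 4.12 (cv2) and the standard library are available. Lean on these libraries where they do the work, as an engineer would, in place of code of your own. Each camera call takes 0.05 s, during which the arm holds its last target. There are 200 camera calls.

### The job

A guest at the breakfast counter wants honey in her tea: show her what to use by pointing straight down at three things in turn, the teacup (the one with the handle), then the bowl of the tablespoon (the longer of the two spoons), then the lidded honey pot. At each, hold the fingertips still for about two seconds over its centre and about 3 cm above its top, and finish still pointing at the honey pot. Touch and move nothing, and do not bring the fingertips down over the salt cellar, the sugar bowl or the teaspoon.

Things in the scene. Friction and masses are not known exactly. Their poses are not given: they have to be found in the camera images.
- teacup: White porcelain teacup, loose, upright: 62 mm tall, 88 mm across the rim, 48 mm foot, a loop handle on its +y side reaching 79 mm from the axis. Origin at the centre of its underside, z up. It, the honey pot, salt cellar and sugar bowl share four places, two left and two right of the cork mat, and may stand in any of them, turned any way.
- teacup_mouth (a point): Centre of the teacup's mouth, level with its rim (62 mm above its underside). To point at the cup, hold the fingertips about 30 mm above this point; anything up to 25 mm off sideways is still over it.
- tablespoon: Steel tablespoon, loose, lying bowl up on the cork mat: 200 mm long, about 12 mm high. Its oval bowl, 68 mm by 44 mm, is at its +x end, away from the robot; the handle is towards -x. Origin on the underside, midway along its length. It lies left or right of the teaspoon, centres about 90 mm apart.
- tablespoon_bowl (a point): Centre of the tablespoon's bowl, level with its rim, 8 mm above the mat and 66 mm from the spoon's origin along its +x. To point at it, hold the fingertips about 30 mm above this point; up to 20 mm off sideways is still over it.
- honey_pot: Amber glass honey pot, loose, 76 mm across, with a seated brown wooden lid (68 mm across) that has a small round knob (24 mm across) in the middle; 92 mm tall in all. Origin at the centre of its underside, z up.
- honey_pot_top (a point): Top of the knob on the honey pot's lid, on the axis, 92 mm above the underside. To point at the pot, hold the fingertips about 30 mm above this point; up to 22 mm off sideways is still over it.
- teaspoon: Steel teaspoon, loose, same shape as the tablespoon but 130 mm long with a 40 mm by 26 mm bowl at its +x end, on the mat beside it. Leave alone. Origin on the underside, midway along.
- teaspoon_bowl (a point): Centre of the teaspoon's bowl, level with its rim, 45 mm from the teaspoon's origin along its +x. Do not point here.
- salt_cellar: Small open terracotta salt cellar, loose, 66 mm across, 40 mm tall. Leave alone. Origin at the centre of its underside.
- salt_cellar_mouth (a point): Centre of the salt cellar's mouth, level with its rim. Do not point here.
- sugar_bowl: White porcelain sugar bowl without any handle, loose, 88 mm across its belly, 52 mm tall. Leave alone. Origin at the centre of its underside.
- sugar_bowl_mouth (a point): Centre of the sugar bowl's mouth, level with its rim. Do not point here.
- placemat: Cork mat under the two spoons, fixed to the counter: 250 mm (its x) by 180 mm (its y), 4 mm thick. Origin at the centre of its underside, on the counter.

How it is judged:
On the way, in this order (a step that is already met when the one before it is completed fails the run):
1. the fingertips dwell just above the middle of the teacup (horizontal distance between the grasp point and teacup_mouth below 0.025 m and z of the grasp point in the frame of teacup_mouth between 0.022 and 0.08 m and angle between the grasp point's own z axis and vertical above 2.36 rad), for 1.5 s.
2. then just above the bowl of the tablespoon (horizontal distance between the grasp point and tablespoon_bowl below 0.02 m and z of the grasp point in the frame of tablespoon_bowl between 0.022 and 0.08 m and angle between the grasp point's own z axis and vertical above 2.36 rad), for 1.5 s.
3. then just above the knob of the honey pot (horizontal distance between the grasp point and honey_pot_top below 0.022 m and z of the grasp point in the frame of honey_pot_top between 0.022 and 0.08 m and angle between the grasp point's own z axis and vertical above 2.36 rad), for 1.5 s.
At the end, for the whole second after the job is handed in: The tool still points down (within 45 degrees) at the honey pot, tool point (19 mm behind the fingertips) within 22 mm of its axis and 22 to 80 mm above its knob; cup, pot, cellar, bowl and spoons at rest within 8 mm of their starts (all of step 3 and distance of each of teacup, honey_pot, tablespoon, teaspoon, salt_cellar, sugar_bowl from where it was at the start of the episode below 0.008 m and linear speed of each of teacup, honey_pot, tablespoon, teaspoon, salt_cellar, sugar_bowl below 0.02 m/s); the robot touches nothing.
It fails at once if the robot touches something (contact force between any of the fingers, the arm and anything else above 0.3 N).
It fails at once if something is pushed, lifted or carried (over 8 mm) (distance of any of teacup, honey_pot, tablespoon, teaspoon, salt_cellar, sugar_bowl from where it was at the start of the episode above 0.008 m).
It fails at once if the hand is brought down over the salt cellar, sugar bowl or teaspoon (tool point within 25 mm sideways, 18 mm for the teaspoon's bowl, and under 60 mm above its top) ((horizontal distance between the grasp point and salt_cellar_mouth below 0.025 m and z of the grasp point in the frame of salt_cellar_mouth below 0.06 m) or (horizontal distance between the grasp point and sugar_bowl_mouth below 0.025 m and z of the grasp point in the frame of sugar_bowl_mouth below 0.06 m) or (horizontal distance between the grasp point and teaspoon_bowl below 0.018 m and z of the grasp point in the frame of teaspoon_bowl below 0.06 m)).
It also fails if it takes over 51 s, if anything falls off the work surface, if the arm or the gripper's body presses on something with over 40 N, if the wrist force passes 120 N, or if a joint passes its speed limit or range.

## Working session

There is one attempt and no reset: what is moved stays moved. The work goes in short steps, Python scripts to look and compute and a tool call to move; the robot and the scene stay as the last step left them, time stands still between calls to the robot, and variables do not carry over. Pictures are saved under pics/ and viewed, at most 10 in all, crops included, and the job is handed in when it is done.

Besides the shell and the picture viewer there is one more tool, called after ">>>" in YAML: its name, and indented under it one key for each argument. carry_out: Moves the arm, as the interface text tells. Shift numbers are shares of 0.75 m and turn numbers shares of 45 degrees, none past 1 either way. Its arguments: {"type":"object","properties":{"motion":{"type":"string"},"force":{"type":"number"}},"required":["motion"]}

```bash
mkdir -p pics; python3 - <<'E'
from cell import bot, viewer
import cv2,numpy as np,pickle
fs={n:viewer.grab_frame(n) for n in("scene","side")}
pickle.dump(fs,open('f.pkl','wb'))
for n,f in fs.items():
    cv2.imwrite(f'pics/{n}0.png',cv2.resize(f["image"][:,:,::-1],(768,576)))
    T=f["camera_from_world"];print(n,-T[:3,:3].T@T[:3,3],T[2,:3],f["camera_matrix"][0])
s=bot.read_state();print(s["t"],s["eef_pos"],s["ee_rot"],s["width"])
E
```

```text
scene [ 1.10151083 -0.11293068  0.67205272] [-0.685179    0.14675757 -0.71343672] [412.04146845   0.         265.28040398]
side [ 0.39913246 -0.59228411  0.50813162] [ 0.20741732  0.80438457 -0.55672572] [350.3077746    0.         254.57519807]
0.1 [ 0.21411718 -0.61334903  0.24943218] [-3.14048799e+00 -5.82228691e-05  3.35812061e-01] 0.08531642261711338
```

View pics/scene0.png

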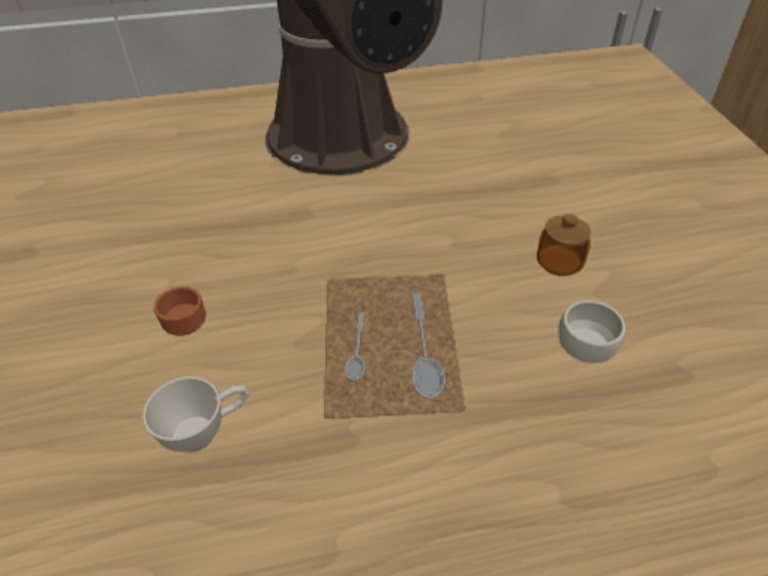

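View pics/side0.png

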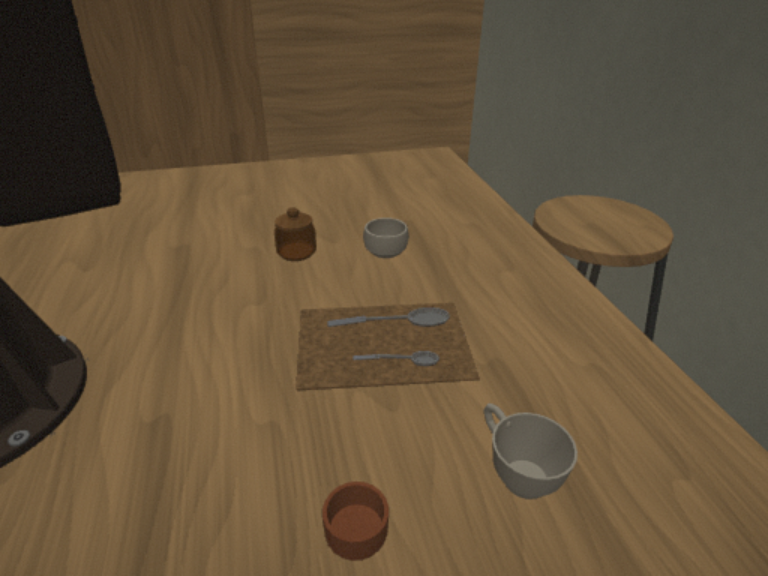

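The scene view (768 px wide) shows the cup rim centred at about (184,406), the tablespoon bowl at (428,378), the honey knob at (570,221), the teaspoon bowl at (355,368), the salt at (180,302) and the sugar at (592,325). The side view shows the same things at (535,446), (428,317), (293,212), (425,358), (356,502) and (386,229).

```bash
python3 - <<'E'
import pickle,numpy as np,cv2
fs=pickle.load(open('f.pkl','rb'))
P={'cup':((184,406),(535,446),.062),'tbsp':((428,378),(428,317),.012),'knob':((570,221),(293,212),.083),'tsp':((355,368),(425,358),.010),'salt':((180,302),(356,502),.040),'sugar':((592,325),(386,229),.052)}
for k,(a,b,z) in P.items():
    out=[];M=[];px=[]
    for n,p in (("scene",a),("side",b)):
        T=fs[n]["camera_from_world"];K=fs[n]["camera_matrix"]
        R=T[:3,:3];c=-R.T@T[:3,3];q=(np.array(p)+.5)/1.5-.5
        d=R.T@np.linalg.inv(K)@[*q,1];out.append((c+d*(z-c[2])/d[2])[:2]);M.append(K@T[:3]);px.append(q)
    X=cv2.triangulatePoints(M[0],M[1],px[0],px[1]);X=(X[:3]/X[3]).ravel()
    print(k,np.round(out,4).tolist(),'tri',X.round(4))
E
```

```text
cup [[0.647, -0.2729], [0.6469, -0.2798]] tri [ 0.6469 -0.2752  0.0594]
tbsp [[0.6349, 0.0262], [0.6313, 0.0203]] tri [0.6328 0.0264 0.008 ]
knob [[0.4517, 0.2899], [0.4576, 0.2908]] tri [0.4567 0.2867 0.0863]
tsp [[0.5963, -0.0645], [0.5981, -0.0669]] tri [ 0.5975 -0.0653  0.0101]
salt [[0.4509, -0.2881], [0.454, -0.2843]] tri [ 0.4539 -0.287   0.0433]
sugar [[0.6269, 0.2517], [0.6213, 0.2445]] tri [0.6236 0.2542 0.0472]
```

>>> carry_out:
  motion: "0.29 0.226 0 0 0 0 0; 0.29 0.226 0 0 0 0 0; 0.29 0.226 0 0 0 0 0; 0.29 0.226 0 0 0 0 0; 0.29 0.226 0 0 0 0 0; 0.29 0.226 0 0 0 0 0; 0.29 0.226 0 0 0 0 0; 0.29 0.226 0 0 0 0 0"

```text
t: 0.77
eef_pos: [0.4353, -0.4407, 0.2498]
ee_rot: [-3.141, -0.001, 0.339]
force: [0.1, 0.5, 0.7]
width: -0.0001
grip_force: 0.0
```

>>> carry_out:
  motion: "0.286 0.225 0 0 0 0 0; 0.286 0.225 0 0 0 0 0; 0.286 0.225 0 0 0 0 0; 0.286 0.225 0 0 0 0 0; 0.286 0.225 0 0 0 0 0; 0.286 0.225 0 0 0 0 0; 0.286 0.225 0 0 0 0 0; 0.286 0.225 0 0 0 0 0"

```text
t: 1.43
eef_pos: [0.6494, -0.2721, 0.2493]
ee_rot: [-3.141, -0.001, 0.339]
force: [-0.5, 0.0, 0.4]
width: -0.0003
grip_force: 0.0
```

>>> carry_out:
  motion: "0 0 0 0 0 0 0; 0 0 -0.04 0 0 0 0; 0 0 -0.08 0 0 0 0; 0 0 -0.11 0 0 0 0; 0 0 -0.14 0 0 0 0; 0 0 -0.14 0 0 0 0; 0 0 -0.14 0 0 0 0; 0 0 -0.14 0 0 0 0"

```text
t: 2.1
eef_pos: [0.6462, -0.2765, 0.1464]
ee_rot: [3.141, -0.001, 0.335]
force: [1.0, 0.4, 0.0]
width: -0.0001
grip_force: 0.0
```

>>> carry_out:
  motion: "0 0 -0.02 0 0 0 0; 0 0 -0.04 0 0 0 0; 0 0 -0.043 0 0 0 0; 0 0 -0.043 0 0 0 0; 0 0 -0.043 0 0 0 0; 0 0 -0.043 0 0 0 0; 0 0 -0.043 0 0 0 0; 0 0 -0.043 0 0 0 0"

```text
t: 2.77
eef_pos: [0.6466, -0.2756, 0.1136]
ee_rot: [3.141, -0.001, 0.336]
force: [0.3, -0.6, -0.2]
width: 0.0002
grip_force: 0.0
```

```bash
python3 - <<'E'
from cell import bot, viewer
import cv2,numpy as np
a=[cv2.resize(viewer.grab_frame(n)["image"][:,:,::-1],(400,300)) for n in("scene","side")]
cv2.imwrite('pics/cup1.png',np.hstack(a));print(bot.read_state()["eef_pos"])
E
```

```text
[ 0.64638149 -0.27549707  0.11319175]
```

View pics/cup1.png

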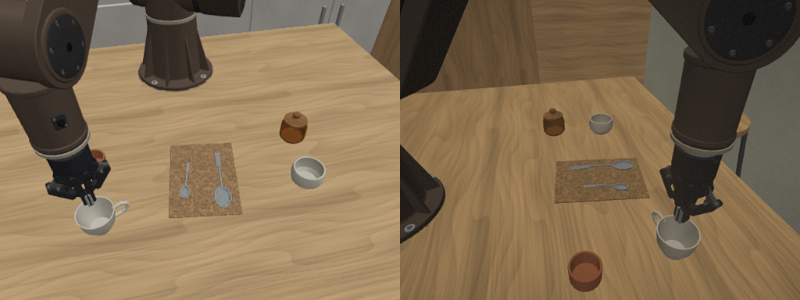

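The picture shows the shut fingertips just above the cup: at (90,200) in the scene half and (680,217) in the side half, over the middle of its mouth. I'll dwell there for about 2 s, then rise.

>>> carry_out:
  motion: "0 0 0 0 0 0 0; 0 0 0 0 0 0 0; 0 0 0 0 0 0 0; 0 0 0 0 0 0 0; 0 0 0 0 0 0 0; 0 0 0 0 0 0 0; 0 0 0 0 0 0 0; 0 0 0 0 0 0 0"

```text
t: 3.53
eef_pos: [0.6462, -0.2754, 0.1127]
ee_rot: [-3.142, 0.0, 0.336]
force: [0.2, 0.5, -0.7]
width: -0.0001
grip_force: 0.0
```

>>> carry_out:
  motion: "0 0 0 0 0 0 0; 0 0 0 0 0 0 0; 0 0 0 0 0 0 0; 0 0 0 0 0 0 0; 0 0 0 0 0 0 0; 0 0 0 0 0 0 0; 0 0 0 0 0 0 0; 0 0 0 0 0 0 0"

```text
t: 4.2
eef_pos: [0.6462, -0.2754, 0.1128]
ee_rot: [3.142, -0.0, 0.336]
force: [-1.1, 1.0, -0.9]
width: -0.0001
grip_force: 0.0
```

>>> carry_out:
  motion: "0 0 0 0 0 0 0; 0 0 0 0 0 0 0; 0 0 0 0 0 0 0; 0 0 0 0 0 0 0; 0 0 0 0 0 0 0; 0 0 0 0 0 0 0; 0 0 0 0 0 0 0; 0 0 0 0 0 0 0"

```text
t: 4.87
eef_pos: [0.6462, -0.2754, 0.1127]
ee_rot: [3.142, -0.0, 0.336]
force: [0.2, 0.3, 0.6]
width: 0.0003
grip_force: 0.0
```

>>> carry_out:
  motion: "0 0 0.05 0 0 0 0; 0 0 0.1 0 0 0 0; 0 0 0.1 0 0 0 0; 0 0.05 0.1 0 0 0 0; 0 0.1 0.1 0 0 0 0; 0 0.15 0.1 0 0 0 0; 0 0.2 0.1 0 0 0 0; 0 0.2 0.1 0 0 0 0"

```text
t: 5.53
eef_pos: [0.6459, -0.1194, 0.1878]
ee_rot: [-3.14, -0.0, 0.339]
force: [0.6, 0.7, 0.3]
width: 0.0001
grip_force: 0.0
```

>>> carry_out:
  motion: "0 0.05 0 0 0 0 0; -0.017 0.1 0 0 0 0 0; -0.017 0.15 0 0 0 0 0; -0.017 0.2 0 0 0 0 0; -0.017 0.2 0 0 0 0 0; -0.017 0.2 0 0 0 0 0; -0.017 0.2 0 0 0 0 0; -0.017 0.2 0 0 0 0 0"

```text
t: 6.2
eef_pos: [0.6336, 0.0236, 0.1877]
ee_rot: [3.141, -0.0, 0.335]
force: [0.1, -1.0, 0.2]
width: -0.0001
grip_force: 0.0
```

>>> carry_out:
  motion: "0 0 -0.03 0 0 0 0; 0 0 -0.06 0 0 0 0; 0 0 -0.09 0 0 0 0; 0 0 -0.12 0 0 0 0; 0 0 -0.12 0 0 0 0; 0 0 -0.12 0 0 0 0; 0 0 -0.12 0 0 0 0; 0 0 -0.12 0 0 0 0"

```text
t: 6.87
eef_pos: [0.6344, 0.0241, 0.0993]
ee_rot: [3.141, -0.002, 0.335]
force: [0.9, 0.4, 0.7]
width: -0.0001
grip_force: 0.0
```

>>> carry_out:
  motion: "0 0 -0.02 0 0 0 0; 0 0 -0.04 0 0 0 0; 0 0 -0.048 0 0 0 0; 0 0 -0.048 0 0 0 0; 0 0 -0.048 0 0 0 0; 0 0 -0.048 0 0 0 0; 0 0 -0.048 0 0 0 0; 0 0 -0.048 0 0 0 0"

```text
t: 7.53
eef_pos: [0.6339, 0.0245, 0.0625]
ee_rot: [3.141, -0.001, 0.336]
force: [0.3, -0.2, -0.3]
width: -0.0004
grip_force: 0.0
```

```bash
python3 - <<'E'
from cell import bot, viewer
import cv2,numpy as np
a=[cv2.resize(viewer.grab_frame(n)["image"][:,:,::-1],(400,300)) for n in("scene","side")]
cv2.imwrite('pics/sp1.png',np.hstack(a));print(bot.read_state()["eef_pos"])
E
```

```text
[0.63374041 0.0245516  0.06221859]
```

View pics/sp1.png

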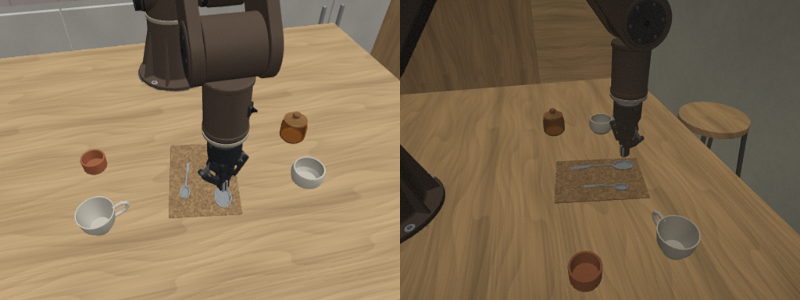

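The fingertips are just above the tablespoon bowl, at (224,184) in the scene half and (625,155) in the side half. I'll dwell here, then rise and move to the honey pot.

>>> carry_out:
  motion: "0 0 0 0 0 0 0; 0 0 0 0 0 0 0; 0 0 0 0 0 0 0; 0 0 0 0 0 0 0; 0 0 0 0 0 0 0; 0 0 0 0 0 0 0; 0 0 0 0 0 0 0; 0 0 0 0 0 0 0"

```text
t: 8.3
eef_pos: [0.6334, 0.0246, 0.0617]
ee_rot: [-3.142, 0.0, 0.336]
force: [-0.1, -0.3, 0.1]
width: -0.0004
grip_force: 0.0
```

>>> carry_out:
  motion: "0 0 0 0 0 0 0; 0 0 0 0 0 0 0; 0 0 0 0 0 0 0; 0 0 0 0 0 0 0; 0 0 0 0 0 0 0; 0 0 0 0 0 0 0; 0 0 0 0 0 0 0; 0 0 0 0 0 0 0"

```text
t: 8.97
eef_pos: [0.6335, 0.0246, 0.0618]
ee_rot: [3.142, -0.0, 0.336]
force: [0.2, 0.3, 0.3]
width: 0.0005
grip_force: 0.0
```

>>> carry_out:
  motion: "0 0 0 0 0 0 0; 0 0 0 0 0 0 0; 0 0 0 0 0 0 0; 0 0 0 0 0 0 0; 0 0 0 0 0 0 0; 0 0 0 0 0 0 0; 0 0 0 0 0 0 0; 0 0 0 0 0 0 0"

```text
t: 9.63
eef_pos: [0.6334, 0.0246, 0.0617]
ee_rot: [-3.142, 0.0, 0.336]
force: [0.4, 0.3, 0.8]
width: 0.0003
grip_force: 0.0
```

>>> carry_out:
  motion: "0 0 0.05 0 0 0 0; 0 0 0.1 0 0 0 0; 0 0 0.15 0 0 0 0; 0 0 0.2 0 0 0 0; 0 0 0.25 0 0 0 0; 0 0 0.25 0 0 0 0; 0 0 0.25 0 0 0 0; 0 0 0.25 0 0 0 0"

```text
t: 10.3
eef_pos: [0.6332, 0.0246, 0.2491]
ee_rot: [-3.142, 0.0, 0.336]
force: [-1.0, -0.8, -1.0]
width: -0.0004
grip_force: 0.0
```

>>> carry_out:
  motion: "-0.12 0.175 0 0 0 0 0; -0.12 0.175 0 0 0 0 0; -0.12 0.175 0 0 0 0 0; -0.12 0.175 0 0 0 0 0; -0.12 0.175 0 0 0 0 0; -0.12 0.175 0 0 0 0 0; -0.12 0.175 0 0 0 0 0; -0.12 0.175 0 0 0 0 0"

```text
t: 10.97
eef_pos: [0.5437, 0.1551, 0.2485]
ee_rot: [3.142, 0.001, 0.335]
force: [0.2, -0.9, -0.5]
width: 0.0
grip_force: 0.0
```

>>> carry_out:
  motion: "-0.118 0.176 0 0 0 0 0; -0.118 0.176 0 0 0 0 0; -0.118 0.176 0 0 0 0 0; -0.118 0.176 0 0 0 0 0; -0.118 0.176 0 0 0 0 0; -0.118 0.176 0 0 0 0 0; -0.118 0.176 0 0 0 0 0; -0.118 0.176 0 0 0 0 0"

```text
t: 11.63
eef_pos: [0.4559, 0.2867, 0.249]
ee_rot: [3.141, 0.0, 0.334]
force: [-0.3, -0.2, -0.1]
width: 0.0003
grip_force: 0.0
```

Descend to 0.142 (‑0.107 → ‑0.143).

>>> carry_out:
  motion: "0 0 -0.03 0 0 0 0; 0 0 -0.05 0 0 0 0; 0 0 -0.07 0 0 0 0; 0 0 -0.09 0 0 0 0; 0 0 -0.11 0 0 0 0; 0 0 -0.11 0 0 0 0; 0 0 -0.11 0 0 0 0; 0 0 -0.11 0 0 0 0"

```text
t: 12.3
eef_pos: [0.4558, 0.2874, 0.1674]
ee_rot: [-3.142, -0.001, 0.335]
force: [0.7, 0.5, -0.1]
width: -0.0001
grip_force: 0.0
```

>>> carry_out:
  motion: "0 0 -0.015 0 0 0 0; 0 0 -0.033 0 0 0 0; 0 0 -0.033 0 0 0 0; 0 0 -0.033 0 0 0 0; 0 0 -0.033 0 0 0 0; 0 0 -0.033 0 0 0 0; 0 0 -0.033 0 0 0 0; 0 0 -0.033 0 0 0 0"

```text
t: 12.97
eef_pos: [0.4552, 0.2879, 0.1425]
ee_rot: [-3.141, -0.001, 0.336]
force: [-0.1, -0.5, -0.4]
width: -0.0002
grip_force: 0.0
```

```bash
python3 - <<'E'
from cell import bot, viewer
import cv2,numpy as np
a=[cv2.resize(viewer.grab_frame(n)["image"][:,:,::-1],(400,300)) for n in("scene","side")]
cv2.imwrite('pics/h1.png',np.hstack(a));print(bot.read_state()["eef_pos"])
E
```

```text
[0.45504842 0.28788    0.14228553]
```

View pics/h1.png

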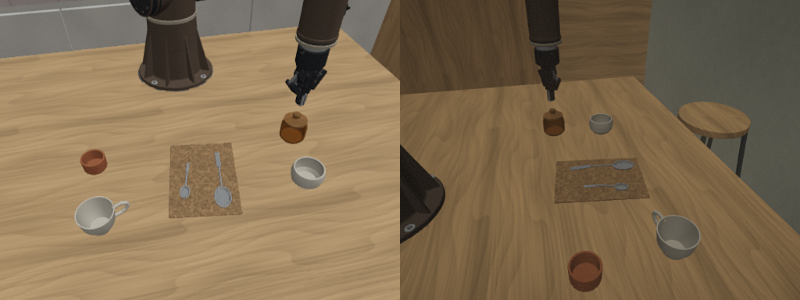

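The fingertips are just above the knob, at (302,104) in the scene half and (550,100) in the side half, and everything stands where it was. I'll dwell, then hand in.

>>> carry_out:
  motion: "0 0 0 0 0 0 0; 0 0 0 0 0 0 0; 0 0 0 0 0 0 0; 0 0 0 0 0 0 0; 0 0 0 0 0 0 0; 0 0 0 0 0 0 0; 0 0 0 0 0 0 0; 0 0 0 0 0 0 0"

```text
t: 13.73
eef_pos: [0.455, 0.2878, 0.142]
ee_rot: [3.142, 0.0, 0.336]
force: [-0.1, 0.8, -0.5]
width: -0.0002
grip_force: 0.0
```

>>> carry_out:
  motion: "0 0 0 0 0 0 0; 0 0 0 0 0 0 0; 0 0 0 0 0 0 0; 0 0 0 0 0 0 0; 0 0 0 0 0 0 0; 0 0 0 0 0 0 0; 0 0 0 0 0 0 0; 0 0 0 0 0 0 0"

```text
t: 14.4
eef_pos: [0.4549, 0.2878, 0.142]
ee_rot: [-3.142, 0.0, 0.336]
force: [-1.3, 1.3, -0.3]
width: -0.0
grip_force: 0.0
```

>>> carry_out:
  motion: "0 0 0 0 0 0 0; 0 0 0 0 0 0 0; 0 0 0 0 0 0 0; 0 0 0 0 0 0 0; 0 0 0 0 0 0 0; 0 0 0 0 0 0 0; 0 0 0 0 0 0 0; 0 0 0 0 0 0 0"

```text
t: 15.07
eef_pos: [0.455, 0.2878, 0.142]
ee_rot: [3.142, 0.0, 0.336]
force: [-0.6, -0.1, 0.3]
width: 0.0003
grip_force: 0.0
```

```bash
python3 -c "
from cell import bot
print(bot.finish_job())"
```

```text
the job is handed in; nothing more can be done
None
```

I pointed at the teacup, the tablespoon bowl and the honey pot in turn, about 2 s each, and handed the job in at about 15 s still over the honey pot; the pictures show nothing touched or moved, but no verdict came back.

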